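# Stock the packing kit tray

### The job

Fill the kit tray with the packing kit from the front of the table: the white label roll, the blue staple carton, the glue stick and the stamp, each set right way up, as it stands now, down on the floor of the blue nest in the tray that is cut to its shape. The cream tape roll and the red carton look similar but do not belong to the kit: leave them where they are. The similar spare stock at the back of the table is not meant.

Things in the scene. Friction and masses are not known exactly. Their poses are not given: they have to be found in the camera images.
- white_roll: short roll of white labels, 63 mm across, 40 mm high with a narrow core hole, lying flat on its end face at the front of the table (0.11 kg). Origin: centre of the underside, z up.
- blue_box: small blue carton of staples with a paper band, 41 (x) x 62 (y) x 22 mm high. Origin: centre of the underside, z up, y along its long side.
- glue: glue stick standing upright, red cap, yellow and white barrel, 26 mm across and 97 mm tall (barrel up to 70 mm, cap above). Origin: centre of the underside, z up.
- stamp: wooden rubber stamp standing on its oblong foot: foot 22 (x) x 48 (y) x 20 mm high, thin round neck, then a turned round grip 32 mm across between 46 and 85 mm above the table. Origin: centre of the underside, z up.
- tape: look-alike, stays: pale cream roll of tape, 82 x 86 mm across, 25 mm high, with a wide open middle. Loose. Origin: centre of the underside.
- red_box: look-alike, stays: red carton with a paper band, 69 x 95 x 28 mm, at the left front of the table. Loose. Origin: centre of the underside.
- roll_nest: nest for the label roll: the plate with the large round recess, 78 mm across. One of four fixed blue 88 x 88 x 12 mm plates, in a row in any order, in the fixed kit tray (372 x 108 mm, rim 14 mm high). Origin: centre of its underside, 4 mm above the table; z up, y along the row. Recess with yellow floor mid-plate, 7 mm deep: floor 5 mm, rim 12 mm above the origin.
- staple_nest: nest for the staple carton: the plate with the large oblong recess, 57 (x) x 78 (y) mm. One of four fixed blue 88 x 88 x 12 mm plates, in a row in any order, in the fixed kit tray (372 x 108 mm, rim 14 mm high). Origin: centre of its underside, 4 mm above the table; z up, y along the row. Recess with yellow floor mid-plate, 7 mm deep: floor 5 mm, rim 12 mm above the origin.
- glue_nest: nest for the glue stick: the plate with the small round recess, 42 mm across. One of four fixed blue 88 x 88 x 12 mm plates, in a row in any order, in the fixed kit tray (372 x 108 mm, rim 14 mm high). Origin: centre of its underside, 4 mm above the table; z up, y along the row. Recess with yellow floor mid-plate, 7 mm deep: floor 5 mm, rim 12 mm above the origin.
- stamp_nest: nest for the stamp: the plate with the small oblong recess, 39 (x) x 65 (y) mm. One of four fixed blue 88 x 88 x 12 mm plates, in a row in any order, in the fixed kit tray (372 x 108 mm, rim 14 mm high). Origin: centre of its underside, 4 mm above the table; z up, y along the row. Recess with yellow floor mid-plate, 7 mm deep: floor 5 mm, rim 12 mm above the origin.
Not all that is in view belongs to the job. What is shaped like the stamp but green is not meant.

How it is judged:
By the outcome, as a careful person would: the job done as asked, in the order asked, and still so for the second after the job is handed in, with the robot touching nothing.
It also fails if it takes over 99 s, if anything falls off the work surface, if the arm or the gripper's body presses on something with over 40 N, if the wrist force passes 120 N, or if a joint passes its speed limit or range.

### The arm

A 6-joint arm with a two-finger parallel gripper is mounted at the origin on a cart in front of the work surface, level with it; the furniture and walls round the work are solid. World frame = base frame: x ahead of the robot, y to its left, z up, the work surface at z = 0. Lengths are in m, angles in rad, forces in N, time in s.
With the tool pointing down it reaches from about 0.375 to 0.975 m from the base axis. Payload 3.8 kg.
Tool frame: the origin (TCP) lies midway between the tips of the shut fingers; the grasp point (between the pads) lies 19 mm behind it; z points along the fingers, y is the line along which they close (so a half turn about z gives the same grasp; the last joint's range is limited). The gripper opens to 85 mm and grips with 20 to 120 N. Pads are 22 mm wide; open, the fingers measure 114 mm over their backs; the gripper's body (76 mm by 85 mm) begins 54 mm behind the grasp point. The pads swing forward as they close: fully open they stand 13 mm farther back than shut.
Start: joints at [1.088, 0.264, 1.604, -0, 1.274, -0.037], TCP at [0.291, 0.609, 0.231] pointing down, gripper open.
Joint ranges: [-2.63, 2.63], [-0.94, 2.18], [0.31, 2.57], [-1.31, 4.45], [0, 2.66], [-2.55, 2.55]. Speed limits (rad/s): [2.57, 2.57, 3.14, 3.14, 3.14, 3.14].

### API

Orientations are given as a rotation vector (axis times angle).
In Python, from workcell import status, read_camera, workorder, masks_of gives the robot as it stands.
- The arm moves only by the tool drive_tool, never from a script. Its argument "rows" is a list of rows, each a list of 7 numbers: the turn, a rotation vector about the tool's x, y, z in degrees, then the shift along the tool's x, y, z in m, then the opening, from 0 (shut) to 1 (fully open). In form: [[ax, ay, az, tx, ty, tz, claw], ...]. A call has 1 to 8 rows; each row shifts and turns the commanded pose from where the row before left it, along the tool's axes as they then stand; what a row does not reach is not made up. A row lasts 1/12 s, in which the tool goes at most 41.7 mm and 7.16 degrees, less where a joint would pass 70% of its speed; a pose out of reach is approached as far as the arm can. A call is refused whole if a number of a shift passes 0.0417 or a number of a turn 7.16, either way. A call with a gripper value outside its range is refused whole. The fingers move at their own pace and stop on an object; "force" is the grip in N (left out, the last holds). Time passes only in rows, so rows that do not move let the fingers close. It gives the time, the measured TCP pose, the force, the opening and the grip force at its end, in the units of the state.
- status.read_state(): the state, without advancing time (a new reading comes with each control period).
- read_camera(name): name is "scene" or "top"; returns a dict with "color" (384x512x3 uint8, red, green, blue), "intrinsics" (3x3 intrinsics, pixels), "world_from_camera" (4x4, takes a point from camera to world coordinates). Camera axes: x right, y up, looking along -z (the intrinsics and any distortion apply to the point x, -y, -z); pixel columns grow to the right and rows downward; lengths in m; the calibration is good to about 2 mm. A picture is of the moment at which its call begins. There is no depth.
- workorder.finish_job(): hands the job in; it is judged then, once.
Trained networks look in a picture, given as the dict that the camera call returned (one of the last four; its "shot" number tells which), for a name from the list of things; names that differ only in an ending like _2 or _b are one class to them, and where a whole thing is asked for, a point or a joint stands for the part that bears it (a point fixed in the world has none). Each returns a list of dicts, best first, with "score" (0 to 1); they miss things now and then, are a little off and sometimes report something else, mostly with a low value. They report only what shows in the picture. A call takes as long as a camera call. They do not tell look-alikes from the thing itself.
- masks_of(picture, name): "mask" (384x512 bool, what is visible of it) and "bbox" ([left, top, right, bottom] in pixels, round what is visible of it).
The state is a dict: "time": time; "q": joint angles; "joint_vel": joint speeds; "joint_torque": joint torques, N m; "tool_pos": TCP position; "tcp_rot": TCP orientation; "wrist_force": force on the tool from outside, world axes, zero at the start; "torque": the same for the moment, N m; "width": opening from 0.0 (shut) to 1.0 (fully open); "grip_force": force on a finger pad.
Only numpy, scipy, OpenCV 4.12 (cv2) and the standard library are available. Lean on these libraries where they do the work, as an engineer would, in place of code of your own. Each camera call takes 0.05 s, during which the arm holds its last target. There are 200 camera calls.

## Working session

There is one attempt and no reset: what is moved stays moved. The work goes in short steps, Python scripts to look and compute and a tool call to move; the robot and the scene stay as the last step left them, time stands still between calls to the robot, and variables do not carry over. Pictures are saved under pics/ and viewed, at most 14 in all, crops included, and the job is handed in when it is done.

Besides the shell and the picture viewer there is one more tool, called after "Call:" in YAML: its name, and indented under it one key for each argument. drive_tool: Moves the arm, as the interface text tells. Its arguments: {"type":"object","properties":{"rows":{"type":"array"},"force":{"type":"number"}},"required":["rows"]}

```bash
mkdir -p pics; ls; cat > h.py <<'E'
import numpy as np, cv2
from workcell import status, read_camera, workorder, masks_of
def ray(p,u,v):
    K=np.array(p["intrinsics"]);T=np.array(p["world_from_camera"])
    d=np.linalg.inv(K)@np.array([u,v,1.]);d=np.array([d[0],-d[1],-d[2]])
    return T[:3,3],T[:3,:3]@d
def at(p,u,v,z):
    o,d=ray(p,u,v);return o+d*(z-o[2])/d[2]
def pix(p,X):
    K=np.array(p["intrinsics"]);T=np.array(p["world_from_camera"])
    c=T[:3,:3].T@(np.array(X)-T[:3,3]);c=np.array([c[0],-c[1],-c[2]]);c=K@c;return c[:2]/c[2]
def save(p,n): cv2.imwrite(n,cv2.cvtColor(p["color"],cv2.COLOR_RGB2BGR))
E
python3 - <<'E'
from h import *
for n in("top","scene"):
    p=read_camera(n);save(p,f"pics/{n}0.png")
    print(n,p.keys(),np.round(p["world_from_camera"],3),p["intrinsics"])
    for t in"white_roll blue_box glue stamp tape red_box roll_nest staple_nest glue_nest stamp_nest".split():
        print(t,[(round(m["score"],2),list(map(int,m["bbox"]))) for m in masks_of(p,t)][:4])
print(status.read_state())
E
```

```text
pics
top dict_keys(['color', 'intrinsics', 'world_from_camera', 'shot']) [[-0.007  0.985 -0.172  0.373]
 [-1.    -0.005  0.014  0.193]
 [ 0.013  0.172  0.985  1.166]
 [ 0.     0.     0.     1.   ]] [[462.62273608   0.         258.33349493]
 [  0.         462.62273608 192.39938796]
 [  0.           0.           1.        ]]
white_roll [(0.65, [324, 210, 350, 241])]
blue_box [(0.93, [266, 220, 298, 242]), (0.7, [344, 150, 380, 182])]
glue []
stamp [(0.79, [194, 179, 212, 206]), (0.58, [186, 225, 204, 236])]
tape [(0.9, [361, 204, 395, 242])]
red_box [(0.65, [129, 196, 169, 227])]
roll_nest [(0.9, [310, 147, 345, 186])]
staple_nest [(0.77, [345, 152, 380, 182])]
glue_nest [(0.76, [240, 146, 273, 182])]
stamp_nest [(0.95, [274, 150, 306, 183])]
scene dict_keys(['color', 'intrinsics', 'world_from_camera', 'shot']) [[ 0.846  0.338 -0.412  0.126]
 [-0.533  0.521 -0.667 -0.503]
 [-0.011  0.784  0.621  0.699]
 [ 0.     0.     0.     1.   ]] [[363.85819271   0.         258.73071759]
 [  0.         363.85819271 190.08082167]
 [  0.           0.           1.        ]]
white_roll [(0.7, [263, 245
[... 458 characters left out ...]
0.97, [286, 195, 322, 219])]
{'time': 1.1, 'q': array([ 1.08811100e+00,  2.63894857e-01,  1.60398606e+00, -2.16705332e-05,
        1.27371566e+00, -3.68940150e-02]), 'joint_vel': array([ 0.00012957,  0.00021994, -0.00025238, -0.00040699, -0.00019023,
        0.00060981]), 'joint_torque': array([ 2.24661526e-04, -5.15083516e+01, -3.67734253e+01,  1.44761730e-04,
        8.60743694e-04, -6.74246451e-06]), 'tool_pos': array([0.29104395, 0.60902672, 0.23129073]), 'tcp_rot': array([ 6.94449485e-01,  3.06385783e+00, -1.43184285e-05]), 'wrist_force': array([ 0.02199057,  0.38355968, -0.37677639]), 'torque': array([0.01049515, 0.0560959 , 0.02905027]), 'grip_force': 0.0, 'width': 0.9961431581337359}
```

```bash
python3 - <<'E'
import cv2
a=cv2.imread("pics/top0.png")[100:260,110:420];cv2.imwrite("pics/top0c.png",cv2.resize(a,(775,400),interpolation=cv2.INTER_CUBIC))
a=cv2.imread("pics/scene0.png")[100:325,150:420];cv2.imwrite("pics/scene0c.png",cv2.resize(a,(720,600),interpolation=cv2.INTER_CUBIC))
E
```

```text
(no output)
```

View pics/top0c.png

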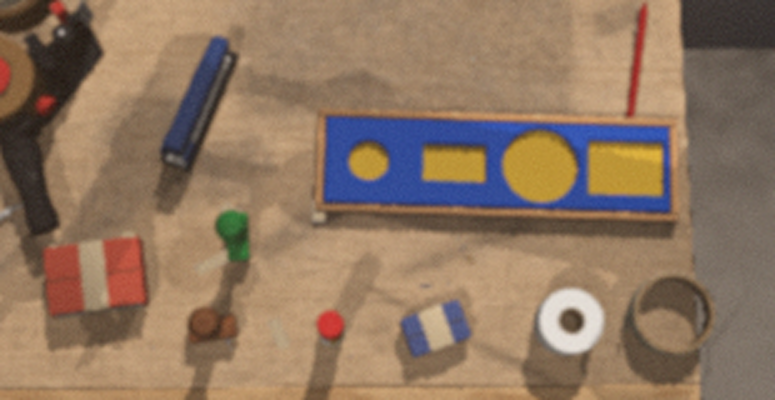

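View pics/scene0c.png

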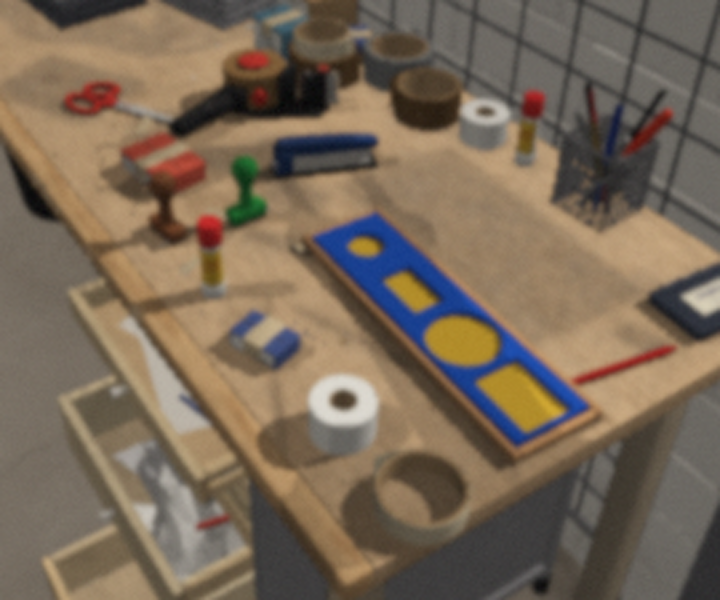

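Top view, full-image pixels:
- **Kit candidates:** the white roll is at (338,228). The tape look-alike is at (378,226), and the spare roll at the back shows only in the scene view at (331,146). The blue carton is at (284,231); the red carton look-alike is at (148,210), and there are blue boxes at the back. The glue cap is at (242,230), with a spare glue stick at scene (348,148). The brown stamp grip is at (192,229) with its foot at (201,231); the green one at (204,192) is not meant.
- **Nests, left to right:** glue (257,164), stamp (292,165), roll (326,166), staple (360,168).

I choose the front-row items by the description.

```bash
cat > meas.py <<'E'
from h import *
def blob(p,lo,hi,box,k=3):
    hsv=cv2.cvtColor(cv2.GaussianBlur(p["color"],(3,3),0),cv2.COLOR_RGB2HSV);m=cv2.inRange(hsv,np.array(lo),np.array(hi))
    z=np.zeros_like(m);l,t,r,b=box;z[t:b,l:r]=m[t:b,l:r]
    return z
def rect(p,m,z):
    c=max(cv2.findContours(m,cv2.RETR_EXTERNAL,cv2.CHAIN_APPROX_NONE)[0],key=cv2.contourArea)
    h=cv2.convexHull(c)[:,0,:].astype(float)
    w=np.array([at(p,u,v,z)[:2] for u,v in h],np.float32)
    return cv2.minAreaRect(w*1000),cv2.minEnclosingCircle(w*1000)
E
python3 - <<'E'
from meas import *
p=read_camera("top")
m=blob(p,(105,110,60),(130,255,255),(225,140,395,200));print("tray",rect(p,m,.016))
y=blob(p,(15,120,80),(35,255,255),(235,145,385,190))
n,_,st,ce=cv2.connectedComponentsWithStats(y)
for i in range(1,n):
    if st[i,4]>60: print("floor",st[i],ce[i],at(p,*ce[i],.009))
b=blob(p,(105,70,40),(130,255,255),(262,215,302,246));b2=cv2.morphologyEx(b,cv2.MORPH_CLOSE,np.ones((15,15)));print("box",rect(p,b2,.022))
w=blob(p,(0,0,150),(180,50,255),(318,205,356,246));print("roll",rect(p,w,.04))
r=blob(p,(0,150,60),(8,255,255),(232,220,252,240))|blob(p,(170,150,60),(180,255,255),(232,220,252,240));print("cap",rect(p,r,.097))
big=cv2.resize(p["color"][196:250,175:260],(680,432),interpolation=cv2.INTER_CUBIC)
s=read_camera("scene");big2=cv2.resize(s["color"][155:245,195:275],(480,540),interpolation=cv2.INTER_CUBIC)
save({"color":big},"pics/c1.png");save({"color":big2},"pics/c2.png")
for n,q in(("top",p),("scene",s)):
    for d in masks_of(q,"stamp")[:3]+masks_of(q,"glue")[:2]:
        mm=d["mask"];print(n,d["score"],d["bbox"],np.round(cv2.minAreaRect(np.argwhere(mm)[:,::-1].astype(np.float32)),1) if 0 else np.argwhere(mm).mean(0)[::-1])
# red cap in scene
h=cv2.cvtColor(s["color"],cv2.COLOR_RGB2HSV)
E
```

```text
tray (((643.5884399414062, 48.27692413330078), (349.0269775390625, 86.60077667236328), 88.01109313964844), ((643.4029541015625, 48.3650016784668), 178.5937042236328))
floor [312 153  28  27 610] [325.59344262 166.01639344] [0.64284763 0.0038237  0.009     ]
floor [346 157  29  21 559] [359.94991055 167.03041145] [ 0.63979233 -0.08459333  0.009     ]
floor [250 158  15  13 152] [256.94736842 163.90131579] [0.64917633 0.18018226 0.009     ]
floor [280 159  24  13 304] [291.61842105 164.95723684] [0.64601415 0.09115698 0.009     ]
box (((475.47869873046875, 115.1944808959961), (32.924598693847656, 55.58784103393555), 19.075969696044922), ((475.9576416015625, 114.60572814941406), 30.32219696044922))
roll (((480.3375549316406, -16.44312286376953), (61.4184684753418, 63.32111740112305), 43.58323669433594), ((480.4398498535156, -16.131582260131836), 32.67628479003906))
cap (((471.47247314453125, 217.95152282714844), (20.846694946289062, 23.1444149017334), 89.65806579589844), ((471.47247314453125, 217.95550537109375), 12.960400581359863))
top 0.76 [183.9, 222.2, 205.3, 237.3] [193.88646288 230.04366812]
top 0.52 [273.2, 149.3, 306.7, 184.7] [291.46597761 165.13092162]
top 0.46 [194.7, 181.6, 208.0, 206.7] [203.34051724 193.59482759]
scene 0.6 [263.3, 242.8, 289.7, 268.1] [277.59090909 255.70909091]
scene 0.59 [204.2, 164.4, 220.0, 190.5] [211.41545894 178.55072464]
scene 0.5 [231.4, 158.0, 248.4, 186.5] [241.66666667 173.11851852]
scene 0.57 [223.7, 179.4, 236.6, 210.0] [228.63003663 196.33699634]
```

View pics/c1.png

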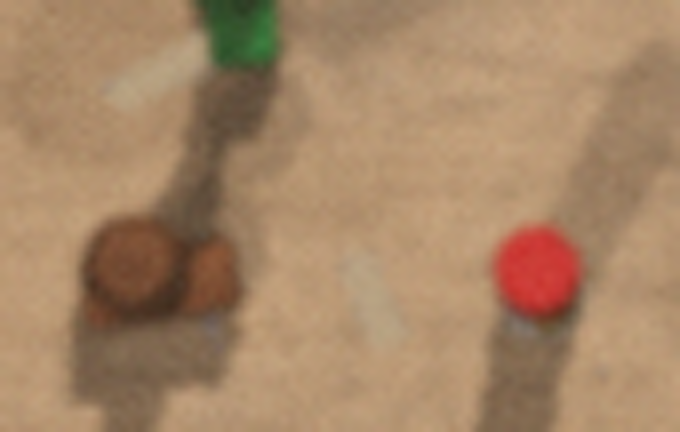

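View pics/c2.png

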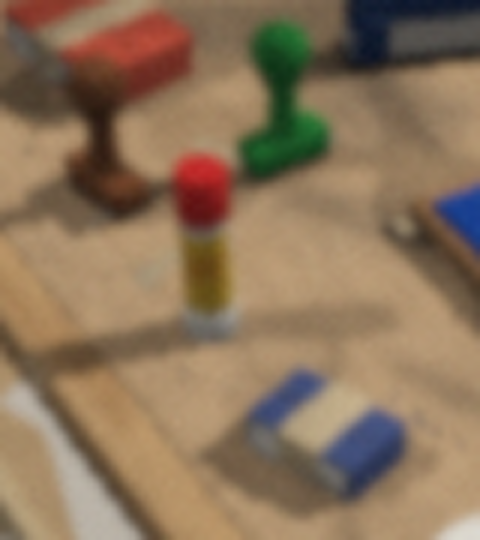

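The close crops confirm the brown stamp, with its grip at top (192,229.5) and its foot running right and down to about (205,234). They also confirm the red-capped glue stick at (242,230) and the banded blue carton. Next I fit silhouettes for positions and yaw.

```bash
cat > fit.py <<'E'
from meas import *
from scipy.optimize import minimize
def ring(r,z,n=24):
    t=np.linspace(0,2*np.pi,n,endpoint=False);return np.c_[r*np.cos(t),r*np.sin(t),0*t+z]
def boxp(a,b,z0,z1): return np.array([[i*a/2,j*b/2,z] for i in(-1,1) for j in(-1,1) for z in(z0,z1)])
ball=np.vstack([ring(.0195*0+.016*np.cos(t),.0655+.0195*np.sin(t)) for t in np.linspace(-1.4,1.4,7)])
M={"stamp":[boxp(.022,.048,0,.02),np.vstack([ring(.006,.02),ring(.006,.05)]),ball],"blue_box":[boxp(.041,.062,0,.022)],
"glue":[np.vstack([ring(.013,0),ring(.013,.097)])],"white_roll":[np.vstack([ring(.0315,0),ring(.0315,.04)])]}
S=4
def sil(p,parts,x,y,a,shape,off):
    m=np.zeros(shape,np.uint8);c,s=np.cos(a),np.sin(a)
    for P in parts:
        W=P@np.array([[c,s,0],[-s,c,0],[0,0,1]])+[x,y,0]
        uv=np.array([pix(p,w) for w in W]);uv=((uv-off+.5)*S-.5)
        cv2.fillConvexPoly(m,cv2.convexHull(np.round(uv).astype(np.int32)),1)
    return m
def fit(views,name,x0):
    # views: list of (picture, mask)
    D=[]
    for p,m in views:
        ys,xs=np.nonzero(m);o=np.array([xs.min()-15,ys.min()-15]);h=ys.max()-o[1]+16;w=xs.max()-o[0]+16
        D.append((p,cv2.resize(m[o[1]:o[1]+h,o[0]:o[0]+w].astype(np.float32),(w*S,h*S),interpolation=cv2.INTER_LINEAR)>.5,o))
    def f(v):
        t=0
        for p,m,o in D:
            s=sil(p,M[name],v[0]/1000,v[1]/1000,v[2]/30,m.shape,o)>0
            t+=1-(s&m).sum()/(s|m).sum()
        return t/len(D)
    best=min((minimize(f,[x0[0],x0[1],a*30],method="Nelder-Mead",options=dict(initial_simplex=[[x0[0],x0[1],a*30],[x0[0]+6,x0[1],a*30],[x0[0],x0[1]+6,a*30],[x0[0],x0[1],a*30+6]])) for a in (-.6,-.2,.2,.6)),key=lambda r:r.fun)
    return np.round(best.x[:2],1),round(np.degrees(best.x[2]/30),1),round(best.fun,3)
E
python3 - <<'E'
from fit import *
T=read_camera("top");Sc=read_camera("scene")
g={"white_roll":(480,-16),"blue_box":(475,115),"glue":(471,218),"stamp":(472,315)}
for n,x in g.items():
    V=[]
    for p in(T,Sc):
        e=pix(p,[x[0]/1000,x[1]/1000,.03])
        c=[d for d in masks_of(p,n) if d["bbox"][0]-6<e[0]<d["bbox"][2]+6 and d["bbox"][1]-6<e[1]<d["bbox"][3]+6]
        if c: V.append((p,c[0]["mask"]))
    print(n,len(V),fit(V,n,x) if V else "",[fit([v],n,x) for v in V])
    if n=="glue": print("cap top xy", at(T,242.2,229.7,.097))
E
```

```text
white_roll 2 (array([479.7, -17.4]), np.float64(-2.8), np.float64(0.072)) [(array([480.6, -17.8]), np.float64(48.2), np.float64(0.09)), (array([478.6, -16.8]), np.float64(-5.3), np.float64(0.038))]
blue_box 2 (array([474.9, 113.2]), np.float64(18.7), np.float64(0.117)) [(array([474.8, 112.4]), np.float64(19.0), np.float64(0.107)), (array([474.6, 113.3]), np.float64(23.0), np.float64(0.12))]
glue 2 (array([472.4, 216.6]), np.float64(22.5), np.float64(0.102)) [(array([473.2, 216.7]), np.float64(18.8), np.float64(0.063)), (array([471.7, 217.7]), np.float64(37.0), np.float64(0.119))]
cap top xy [0.47213613 0.21632646 0.097     ]
stamp 1 (array([476.6, 336.2]), np.float64(6.0), np.float64(0.108)) [(array([476.6, 336.2]), np.float64(6.0), np.float64(0.108))]
```

```bash
python3 - <<'E'
from fit import *
T=read_camera("top");Sc=read_camera("scene");x=(474,328);n="stamp";V=[]
print(at(T,191.9,229.5,.066),at(Sc,195+97/6,155+78/6,.066))
for p in(T,Sc):
    e=pix(p,[x[0]/1000,x[1]/1000,.03])
    c=[d for d in masks_of(p,n) if d["bbox"][0]-6<e[0]<d["bbox"][2]+6 and d["bbox"][1]-6<e[1]<d["bbox"][3]+6]
    if c: V.append((p,c[0]["mask"]))
print(len(V),fit(V,n,x),[fit([v],n,x) for v in V])
from scipy.spatial.transform import Rotation as R
print(R.from_rotvec(status.read_state()["tcp_rot"]).as_matrix().round(3))
E
```

```text
[0.4762293  0.33648226 0.066     ] [0.48306479 0.34745889 0.066     ]
2 (array([477.2, 336.2]), np.float64(6.0), np.float64(0.095)) [(array([477. , 336.6]), np.float64(7.0), np.float64(0.073)), (array([476.5, 336.3]), np.float64(6.5), np.float64(0.106))]
[[-0.902  0.431  0.   ]
 [ 0.431  0.902  0.   ]
 [ 0.     0.    -1.   ]]
```

Call:
drive_tool:
  rows:
    - [0, 0, 7.1, 0, 0, 0, 1]
    - [0, 0, 7.1, 0, 0, 0, 1]
  force: 40

```text
time: 2.27
tool_pos: [0.2911, 0.609, 0.2313]
tcp_rot: [-1.076, -2.951, 0.0]
wrist_force: [0.4, 0.2, 0.5]
width: 1.003
grip_force: 0.0
```

Call:
drive_tool:
  rows:
    - [0, 0, 7.14, 0, 0, 0, 1]
    - [0, 0, 7.14, 0, 0, 0, 1]
    - [0, 0, 7.14, 0, 0, 0, 1]
    - [0, 0, 7.14, 0, 0, 0, 1]
    - [0, 0, 7.14, 0, 0, 0, 1]
    - [0, 0, 7.14, 0, 0, 0, 1]
    - [0, 0, 7.14, 0, 0, 0, 1]
    - [0, 0, 0, -0.02, 0.006, 0, 1]

```text
time: 2.93
tool_pos: [0.2963, 0.5914, 0.2312]
tcp_rot: [-2.219, -2.221, -0.002]
wrist_force: [-0.7, 0.6, -0.3]
width: 1.001
grip_force: 0.0
```

Call:
drive_tool:
  rows:
    - [0, 0, 0, -0.036, 0.011, 0, 1]
    - [0, 0, 0, -0.036, 0.011, 0, 1]
    - [0, 0, 0, -0.036, 0.011, 0, 1]
    - [0, 0, 0, -0.036, 0.011, 0, 1]
    - [0, 0, 0, -0.036, 0.011, 0, 1]
    - [0, 0, 0, -0.036, 0.011, 0, 1]
    - [0, 0, 0, -0.036, 0.011, 0, 1]
    - [0, 0, 0, -0.036, 0.011, 0, 1]

```text
time: 3.6
tool_pos: [0.3867, 0.2998, 0.2315]
tcp_rot: [2.215, 2.227, 0.001]
wrist_force: [0.9, -0.5, 0.1]
width: 0.999
grip_force: 0.0
```

Call:
drive_tool:
  rows:
    - [0, 0, 0, -0.036, 0.011, 0, 1]
    - [0, 0, 0, -0.036, 0.011, 0, 1]
    - [0, 0, 0, -0.036, 0.011, 0, 1]
    - [0, 0, 0, -0.036, 0.011, 0, 1]
    - [0, 0, 0, -0.036, 0.011, 0, 1]
    - [0, 0, 0, -0.036, 0.011, 0, 1]
    - [0, 0, 0, -0.036, 0.011, 0, 1]
    - [0, 0, 0, 0, 0, 0, 1]

```text
time: 4.27
tool_pos: [0.4664, 0.0442, 0.2318]
tcp_rot: [2.22, 2.218, -0.001]
wrist_force: [-0.0, 1.2, 0.1]
width: 1.004
grip_force: 0.0
```

Call:
drive_tool:
  rows:
    - [0, 0, 0, -0.03, 0.007, 0.02, 1]
    - [0, 0, 0, -0.031, 0.0065, 0.035, 1]
    - [0, 0, 0, 0, 0, 0.035, 1]
    - [0, 0, 0, 0, 0, 0.035, 1]
    - [0, 0, 0, 0, 0, 0.02, 1]
    - [0, 0, 0, 0, 0, 0, 1]

```text
time: 4.77
tool_pos: [0.473, -0.0071, 0.0853]
tcp_rot: [-2.211, -2.221, 0.01]
wrist_force: [-1.0, -0.5, -1.0]
width: 0.998
grip_force: 0.0
```

Call:
drive_tool:
  rows:
    - [0, 0, 0, 0, 0, 0, 1]
    - [0, 0, 0, 0, 0, 0, 1]
    - [0, 0, 0, 0, 0, 0, 1]

```text
time: 5.02
tool_pos: [0.4799, -0.0073, 0.0928]
tcp_rot: [2.213, 2.225, 0.005]
wrist_force: [0.7, 0.4, 0.4]
width: 1.001
grip_force: 0.0
```

Call:
drive_tool:
  rows:
    - [0, 0, 0, 0, 0, 0, 1]
    - [0, 0, 0, 0, 0, 0, 1]

```text
time: 5.18
tool_pos: [0.4792, -0.0073, 0.0921]
tcp_rot: [2.214, 2.225, 0.003]
wrist_force: [-0.1, 1.2, 0.2]
width: 1.001
grip_force: 0.0
```

Call:
drive_tool:
  rows:
    - [0, 0, 0, 0, 0, 0, 1]
    - [0, 0, 0, 0, 0, 0, 1]

```text
time: 5.35
tool_pos: [0.4782, -0.0074, 0.0911]
tcp_rot: [2.215, 2.226, 0.001]
wrist_force: [0.0, -0.4, 0.0]
width: 0.995
grip_force: 0.0
```

Call:
drive_tool:
  rows:
    - [0, 0, 0, -0.009, 0.002, 0.01, 1]
    - [0, 0, 0, 0, 0, 0.015, 1]
    - [0, 0, 0, 0, 0, 0.015, 1]
    - [0, 0, 0, 0, 0, 0.015, 1]
    - [0, 0, 0, 0, 0, 0.015, 1]
    - [0, 0, 0, 0, 0, 0.01, 1]
    - [0, 0, 0, 0, 0, 0, 1]
    - [0, 0, 0, 0, 0, 0, 1]

```text
time: 6.02
tool_pos: [0.4791, -0.0167, 0.0095]
tcp_rot: [-2.215, -2.226, 0.002]
wrist_force: [-0.2, -0.3, -0.6]
width: 1.004
grip_force: 0.0
```

Call:
drive_tool:
  rows:
    - [0, 0, 0, 0, 0, 0, 0]
    - [0, 0, 0, 0, 0, 0, 0]
    - [0, 0, 0, 0, 0, 0, 0]
    - [0, 0, 0, 0, 0, 0, 0]
    - [0, 0, 0, 0, 0, 0, 0]
    - [0, 0, 0, 0, 0, 0, 0]
  force: 40

```text
time: 6.52
tool_pos: [0.4813, -0.0166, 0.0117]
tcp_rot: [2.214, 2.225, 0.003]
wrist_force: [0.1, -0.9, 6.4]
width: 0.712
grip_force: 44.3
```

Call:
drive_tool:
  rows:
    - [0, 0, 0, 0, 0, -0.02, 0]
    - [0, 0, 0, 0, 0, -0.03, 0]
    - [0, 0, 0, 0.004, 0.025, -0.02, 0]
    - [0, 0, 0, 0.005, 0.035, 0, 0]
    - [0, 0, 0, 0.005, 0.035, 0, 0]
    - [0, 0, 0, 0.005, 0.035, 0, 0]
    - [0, 0, 0, 0.002, 0.03, 0, 0]
    - [0, 0, 0, 0, 0, 0, 0]

```text
time: 7.18
tool_pos: [0.6454, 0.0059, 0.0806]
tcp_rot: [2.213, 2.225, 0.006]
wrist_force: [-0.2, -0.7, -1.2]
width: 0.714
grip_force: 44.5
```

Call:
drive_tool:
  rows:
    - [0, 0, 0, 0, 0, 0, 0]
    - [0, 0, 0, 0, 0, 0, 0]
    - [0, 0, 0, 0, 0, 0, 0]
    - [0, 0, 0, 0, 0, 0, 0]

```text
time: 7.52
tool_pos: [0.6381, 0.0053, 0.08]
tcp_rot: [-2.215, -2.226, 0.002]
wrist_force: [-0.3, 0.1, -1.7]
width: 0.712
grip_force: 44.4
```

Call:
drive_tool:
  rows:
    - [0, 0, 0, -0.001, 0.004, 0.01, 0]
    - [0, 0, 0, 0, 0, 0.012, 0]
    - [0, 0, 0, 0, 0, 0.012, 0]
    - [0, 0, 0, 0, 0, 0.01, 0]
    - [0, 0, 0, 0, 0, 0.007, 0]
    - [0, 0, 0, 0, 0, 0.004, 0]
    - [0, 0, 0, 0, 0, 0, 0]
    - [0, 0, 0, 0, 0, 0, 0]

```text
time: 8.18
tool_pos: [0.6436, 0.0044, 0.0249]
tcp_rot: [-2.216, -2.226, 0.001]
wrist_force: [-0.3, -0.9, -1.0]
width: 0.713
grip_force: 44.5
```

Call:
drive_tool:
  rows:
    - [0, 0, 0, 0, -0.001, 0.003, 0]
    - [0, 0, 0, 0, 0, 0, 0]
    - [0, 0, 0, 0, 0, 0, 0]
    - [0, 0, 0, 0, 0, 0, 0]

```text
time: 8.52
tool_pos: [0.643, 0.0044, 0.0228]
tcp_rot: [2.216, 2.226, 0.001]
wrist_force: [-0.6, -0.5, -1.5]
width: 0.714
grip_force: 44.5
```

Call:
drive_tool:
  rows:
    - [0, 0, 0, 0, 0, 0.002, 0]
    - [0, 0, 0, 0, 0, 0, 0]
    - [0, 0, 0, 0, 0, 0, 0.85]
    - [0, 0, 0, 0, 0, 0, 1]
    - [0, 0, 0, 0, 0, 0, 1]
    - [0, 0, 0, 0, 0, 0, 1]
    - [0, 0, 0, 0, 0, 0, 1]
    - [0, 0, 0, 0, 0, -0.01, 1]

```text
time: 9.18
tool_pos: [0.6407, 0.0044, 0.0285]
tcp_rot: [-2.214, -2.225, 0.005]
wrist_force: [-0.7, 0.2, -0.9]
width: 0.995
grip_force: 0.0
```

Call:
drive_tool:
  rows:
    - [0, 0, 0, 0, 0, -0.02, 1]
    - [0, 0, 0, 0, 0, -0.03, 1]
    - [0, 0, 0, 0, 0, -0.03, 1]
    - [0, 0, 0, 0.02, -0.03, -0.02, 1]
    - [0, 0, -6.3, 0.035, -0.038, 0, 1]
    - [0, 0, -6.3, 0.027, -0.038, 0, 1]
    - [0, 0, -6.4, 0, -0.02, 0, 1]
    - [0, 0, 0, 0, 0, 0, 1]

```text
time: 9.85
tool_pos: [0.5212, 0.0686, 0.1305]
tcp_rot: [-1.808, -2.566, 0.003]
wrist_force: [0.3, 0.0, -0.3]
width: 1.0
grip_force: 0.0
```

```bash
python3 - <<'E'
from h import *
p=read_camera("top");a=p["color"][120:255,150:410];save({"color":cv2.resize(a,(780,405),interpolation=cv2.INTER_CUBIC)},"pics/t1.png")
print([ (status.read_state()[k]).round(4) for k in("tool_pos","tcp_rot")])
E
```

```text
[array([0.5239, 0.0684, 0.131 ]), array([ 1.8167e+00,  2.5630e+00, -2.0000e-04])]
```

View pics/t1.png

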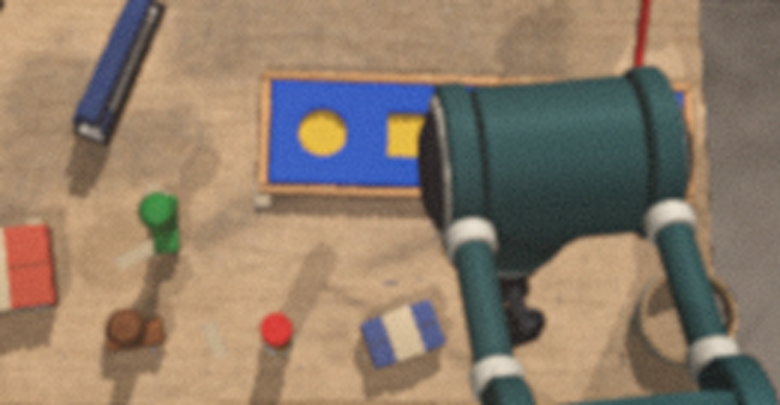

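The red-capped glue stick, the blue carton (top crop 403,332) and the stamp haven't moved. The arm hides the roll nest, so I'll check it later. Next is the carton.

Call:
drive_tool:
  rows:
    - [0, 0, 0, 0.02, -0.011, 0, 1]
    - [0, 0, 0, 0.02, -0.011, 0, 1]
    - [0, 0, 0, 0.018, -0.01, 0.02, 1]
    - [0, 0, 0, 0, 0, 0.03, 1]
    - [0, 0, 0, 0, 0, 0.02, 1]
    - [0, 0, 0, 0, 0, 0.01, 1]
    - [0, 0, 0, 0, 0, 0, 1]
    - [0, 0, 0, 0, 0, 0, 1]

```text
time: 10.57
tool_pos: [0.4774, 0.1119, 0.0507]
tcp_rot: [1.82, 2.561, -0.0]
wrist_force: [0.6, -0.4, 0.1]
width: 1.0
grip_force: 0.0
```

Call:
drive_tool:
  rows:
    - [0, 0, 0, 0, 0, 0, 1]
    - [0, 0, 0, 0, 0, 0, 1]
    - [0, 0, 0, 0, 0, 0, 1]

```text
time: 10.82
tool_pos: [0.478, 0.1122, 0.0518]
tcp_rot: [1.818, 2.56, 0.003]
wrist_force: [-0.6, -0.1, 0.2]
width: 1.002
grip_force: 0.0
```

Call:
drive_tool:
  rows:
    - [0, 0, 0, 0.0015, -0.0025, 0.01, 1]
    - [0, 0, 0, 0, 0, 0.012, 1]
    - [0, 0, 0, 0, 0, 0.012, 1]
    - [0, 0, 0, 0, 0, 0.008, 1]
    - [0, 0, 0, 0, 0, 0.004, 1]
    - [0, 0, 0, 0, 0, 0, 1]
    - [0, 0, 0, 0, 0, 0, 1]
    - [0, 0, 0, 0, 0, 0, 1]

```text
time: 11.48
tool_pos: [0.4742, 0.1128, 0.0049]
tcp_rot: [1.818, 2.562, 0.001]
wrist_force: [0.7, -0.8, 0.1]
width: 1.002
grip_force: 0.0
```

Call:
drive_tool:
  rows:
    - [0, 0, 0, 0, 0, 0, 0]
    - [0, 0, 0, 0, 0, 0, 0]
    - [0, 0, 0, 0, 0, 0, 0]
    - [0, 0, 0, 0, 0, 0, 0]
    - [0, 0, 0, 0, 0, 0, 0]
    - [0, 0, 0, 0, 0, 0, 0]
    - [0, 0, 0, 0, 0, 0, 0]
    - [0, 0, 0, 0, 0, 0, 0]

```text
time: 12.15
tool_pos: [0.4744, 0.1129, 0.0051]
tcp_rot: [1.817, 2.561, 0.002]
wrist_force: [-0.2, 0.3, 5.0]
width: 0.458
grip_force: 42.3
```

Call:
drive_tool:
  rows:
    - [0, 0, 0, 0, 0, -0.015, 0]
    - [0, 0, 0, 0, 0, -0.025, 0]
    - [0, 0, 0, 0, 0, -0.03, 0]
    - [0, 0, 7.1, 0, 0, -0.03, 0]
    - [0, 0, 7.1, 0, 0, 0, 0]
    - [0, 0, 7.1, 0, 0, 0, 0]
    - [0, 0, 0, 0, 0, 0, 0]

```text
time: 12.73
tool_pos: [0.4733, 0.1126, 0.1045]
tcp_rot: [2.263, 2.179, 0.0]
wrist_force: [-0.0, 0.3, -1.5]
width: 0.457
grip_force: 41.6
```

Call:
drive_tool:
  rows:
    - [0, 0, 0, -0.025, 0.022, 0, 0]
    - [0, 0, 0, -0.035, 0.03, 0, 0]
    - [0, 0, 0, -0.035, 0.03, 0, 0]
    - [0, 0, 0, -0.035, 0.03, 0, 0]
    - [0, 0, 0, -0.035, 0.03, 0, 0]
    - [0, 0, 0, -0.026, 0.022, 0, 0]
    - [0, 0, 0, 0, 0, 0, 0]
    - [0, 0, 0, 0, 0, 0, 0]

```text
time: 13.4
tool_pos: [0.6196, -0.0717, 0.1028]
tcp_rot: [-2.259, -2.181, 0.002]
wrist_force: [-1.0, 1.1, -0.6]
width: 0.458
grip_force: 41.5
```

Call:
drive_tool:
  rows:
    - [0, 0, 0, 0, 0, 0, 0]
    - [0, 0, 0, 0, 0, 0, 0]
    - [0, 0, 0, 0, 0, 0, 0]

```text
time: 13.65
tool_pos: [0.6184, -0.0688, 0.1038]
tcp_rot: [-2.257, -2.183, 0.001]
wrist_force: [0.3, -0.8, -0.7]
width: 0.459
grip_force: 41.5
```

Call:
drive_tool:
  rows:
    - [0, 0, 0, -0.007, 0.011, 0, 0]
    - [0, 0, 0, -0.007, 0.011, 0.01, 0]
    - [0, 0, 0, 0, 0, 0.02, 0]
    - [0, 0, 0, 0, 0, 0.02, 0]
    - [0, 0, 0, 0, 0, 0.01, 0]
    - [0, 0, 0, 0, 0, 0, 0]
    - [0, 0, 0, 0, 0, 0, 0]
    - [0, 0, 0, 0, 0, 0, 0]

```text
time: 14.32
tool_pos: [0.6418, -0.0845, 0.0455]
tcp_rot: [2.259, 2.182, 0.001]
wrist_force: [0.9, -0.0, -1.6]
width: 0.452
grip_force: 41.5
```

Call:
drive_tool:
  rows:
    - [0, 0, 0, 0.0005, -0.002, 0.008, 0]
    - [0, 0, 0, 0, 0, 0.008, 0]
    - [0, 0, 0, 0, 0, 0.008, 0]
    - [0, 0, 0, 0, 0, 0.005, 0]
    - [0, 0, 0, 0, 0, 0, 0]
    - [0, 0, 0, 0, 0, 0, 0]
    - [0, 0, 0, 0, 0, 0, 0]

```text
time: 14.9
tool_pos: [0.6391, -0.0843, 0.015]
tcp_rot: [-2.26, -2.182, 0.0]
wrist_force: [0.5, 0.8, -0.8]
width: 0.453
grip_force: 41.7
```

Call:
drive_tool:
  rows:
    - [0, 0, 0, 0, 0, 0, 0.6]
    - [0, 0, 0, 0, 0, 0, 0.7]
    - [0, 0, 0, 0, 0, 0, 0.8]
    - [0, 0, 0, 0, 0, 0, 0.9]
    - [0, 0, 0, 0, 0, 0, 0.9]
    - [0, 0, 0, 0, 0, -0.01, 0.9]
    - [0, 0, 0, 0, 0, -0.03, 0.9]
    - [0, 0, 0, 0, 0, -0.035, 0.9]

```text
time: 15.57
tool_pos: [0.6365, -0.0839, 0.0886]
tcp_rot: [-2.257, -2.178, 0.006]
wrist_force: [1.2, 0.0, 0.2]
width: 0.896
grip_force: 0.0
```

Call:
drive_tool:
  rows:
    - [0, 0, -2, 0.02, -0.02, -0.035, 1]
    - [0, 0, 0, 0.03, -0.022, -0.03, 1]
    - [0, 0, 0, 0.035, -0.022, 0, 1]
    - [0, 0, 0, 0.035, -0.022, 0, 1]
    - [0, 0, 0, 0.035, -0.022, 0, 1]
    - [0, 0, 0, 0.035, -0.022, 0, 1]
    - [0, 0, 0, 0.035, -0.022, 0, 1]
    - [0, 0, 0, 0.035, -0.015, 0, 1]

```text
time: 16.23
tool_pos: [0.4752, 0.1723, 0.1499]
tcp_rot: [2.222, 2.221, 0.001]
wrist_force: [-0.4, 0.7, 0.3]
width: 0.999
grip_force: 0.0
```

Call:
drive_tool:
  rows:
    - [0, 0, 0, 0.025, 0, 0, 1]
    - [0, 0, 0, 0.015, 0, 0, 1]
    - [0, 0, 0, 0, 0, 0, 1]
    - [0, 0, 0, 0, 0, 0, 1]
    - [0, 0, 0, 0, 0, 0, 1]

```text
time: 16.65
tool_pos: [0.4774, 0.2105, 0.1494]
tcp_rot: [2.221, 2.221, -0.0]
wrist_force: [-0.1, 0.0, 0.8]
width: 1.005
grip_force: 0.0
```

```bash
python3 - <<'E'
from h import *
p=read_camera("top");a=p["color"][120:255,150:410];b=cv2.resize(a,(780,405),interpolation=cv2.INTER_CUBIC)
save({"color":b},"pics/t2.png")
print([ (status.read_state()[k]).round(4) for k in("tool_pos","tcp_rot")])
E
```

```text
[array([0.4774, 0.2102, 0.1492]), array([ 2.2224e+00,  2.2200e+00, -3.0000e-04])]
```

View pics/t2.png

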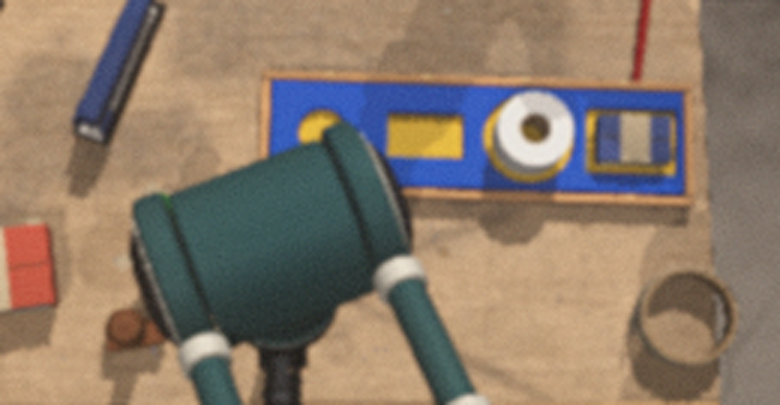

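The picture shows the roll (535,133) and the carton (635,137) seated in their nests, and the tape unmoved. Next is the glue stick.

Call:
drive_tool:
  rows:
    - [0, 0, 0, 0.0065, -0.005, 0, 1]
    - [0, 0, 0, 0, 0, 0.015, 1]
    - [0, 0, 0, 0, 0, 0.025, 1]
    - [0, 0, 0, 0, 0, 0.025, 1]
    - [0, 0, 0, 0, 0, 0.02, 1]
    - [0, 0, 0, 0, 0, 0.015, 1]
    - [0, 0, 0, 0, 0, 0.01, 1]
    - [0, 0, 0, 0, 0, 0, 1]

```text
time: 17.37
tool_pos: [0.4703, 0.2163, 0.0365]
tcp_rot: [-2.222, -2.218, 0.007]
wrist_force: [0.0, 0.5, 0.3]
width: 1.006
grip_force: 0.0
```

Call:
drive_tool:
  rows:
    - [0, 0, 0, 0, 0, 0, 1]
    - [0, 0, 0, 0, 0, 0, 1]
    - [0, 0, 0, 0, 0, 0, 1]

```text
time: 17.62
tool_pos: [0.4735, 0.2179, 0.0404]
tcp_rot: [2.221, 2.22, 0.004]
wrist_force: [-0.4, 0.0, 0.3]
width: 1.004
grip_force: 0.0
```

Call:
drive_tool:
  rows:
    - [0, 0, 0, 0, -0.001, 0, 0.7]
    - [0, 0, 0, 0, 0, 0, 0.5]
    - [0, 0, 0, 0, 0, 0, 0.4]
    - [0, 0, 0, 0, 0, 0, 0.3]
    - [0, 0, 0, 0, 0, 0, 0]
    - [0, 0, 0, 0, 0, 0, 0]
    - [0, 0, 0, 0, 0, 0, 0]
    - [0, 0, 0, 0, 0, 0, 0]

```text
time: 18.28
tool_pos: [0.4713, 0.2176, 0.039]
tcp_rot: [-2.222, -2.221, 0.0]
wrist_force: [-0.3, -0.3, 0.9]
width: 0.297
grip_force: 39.4
```

Call:
drive_tool:
  rows:
    - [0, 0, 0, 0, 0, -0.015, 0]
    - [0, 0, 0, 0, 0, -0.025, 0]
    - [0, 0, 0, 0, 0, -0.03, 0]
    - [0, 0, 0, -0.005, 0.025, -0.01, 0]
    - [0, 0, 0, -0.009, 0.04, 0, 0]
    - [0, 0, 0, -0.009, 0.04, 0, 0]
    - [0, 0, 0, -0.009, 0.04, 0, 0]
    - [0, 0, 0, -0.006, 0.032, 0, 0]

```text
time: 18.95
tool_pos: [0.651, 0.1785, 0.1191]
tcp_rot: [2.222, 2.22, 0.002]
wrist_force: [-0.2, 0.1, 0.7]
width: 0.299
grip_force: 39.5
```

Call:
drive_tool:
  rows:
    - [0, 0, 0, 0, 0, 0, 0]
    - [0, 0, 0, 0, 0, 0, 0]
    - [0, 0, 0, 0, 0, 0, 0]
    - [0, 0, 0, 0, 0, 0, 0]
    - [0, 0, 0, 0, 0, 0, 0]

```text
time: 19.37
tool_pos: [0.6468, 0.1799, 0.1188]
tcp_rot: [-2.22, -2.222, 0.001]
wrist_force: [-0.5, -0.1, 0.1]
width: 0.3
grip_force: 39.6
```

Call:
drive_tool:
  rows:
    - [0, 0, 0, 0, 0.002, 0.012, 0]
    - [0, 0, 0, 0, 0, 0.015, 0]
    - [0, 0, 0, 0, 0, 0.015, 0]
    - [0, 0, 0, 0, 0, 0.012, 0]
    - [0, 0, 0, 0, 0, 0.008, 0]
    - [0, 0, 0, 0, 0, 0.004, 0]
    - [0, 0, 0, 0, 0, 0, 0]
    - [0, 0, 0, 0, 0, 0, 0]

```text
time: 20.03
tool_pos: [0.6504, 0.1795, 0.0528]
tcp_rot: [-2.222, -2.221, 0.0]
wrist_force: [0.7, 0.5, -0.9]
width: 0.297
grip_force: 39.6
```

Call:
drive_tool:
  rows:
    - [0, 0, 0, 0, 0, 0, 0]
    - [0, 0, 0, 0, 0, 0, 0]

```text
time: 20.2
tool_pos: [0.6512, 0.1797, 0.0541]
tcp_rot: [2.221, 2.22, 0.003]
wrist_force: [0.6, 0.2, -0.7]
width: 0.3
grip_force: 39.6
```

Call:
drive_tool:
  rows:
    - [0, 0, 0, 0, -0.002, 0.004, 0]
    - [0, 0, 0, 0, 0, 0, 0]
    - [0, 0, 0, 0, 0, 0, 0]
    - [0, 0, 0, 0, 0, 0, 0]

```text
time: 20.53
tool_pos: [0.6482, 0.1795, 0.049]
tcp_rot: [-2.222, -2.221, -0.0]
wrist_force: [0.2, 0.6, 0.6]
width: 0.293
grip_force: 39.6
```

Call:
drive_tool:
  rows:
    - [0, 0, 0, 0, 0, 0, 0]
    - [0, 0, 0, 0, 0, 0, 0]

```text
time: 20.7
tool_pos: [0.6484, 0.1795, 0.049]
tcp_rot: [2.222, 2.221, 0.0]
wrist_force: [0.5, -0.3, -0.6]
width: 0.296
grip_force: 39.6
```

Call:
drive_tool:
  rows:
    - [0, 0, 0, 0, 0, 0.001, 0]
    - [0, 0, 0, 0, 0, 0, 0]
    - [0, 0, 0, 0, 0, 0, 0]
    - [0, 0, 0, 0, 0, 0, 0.35]
    - [0, 0, 0, 0, 0, 0, 0.45]
    - [0, 0, 0, 0, 0, 0, 0.6]
    - [0, 0, 0, 0, 0, 0, 0.8]
    - [0, 0, 0, 0, 0, 0, 0.8]

```text
time: 21.37
tool_pos: [0.6483, 0.1795, 0.0479]
tcp_rot: [-2.222, -2.221, 0.0]
wrist_force: [0.8, -0.6, -0.5]
width: 0.798
grip_force: 0.0
```

Call:
drive_tool:
  rows:
    - [0, 0, 0, 0, 0, -0.02, 0.8]
    - [0, 0, 0, 0, 0, -0.035, 0.8]
    - [0, 0, 0, 0, 0, -0.035, 0.8]
    - [0, 0, 0, 0, 0, -0.03, 0.8]
    - [0, 0, 0, 0.02, -0.025, 0, 0.8]
    - [0, 0, 0, 0.034, -0.036, 0, 0.8]
    - [0, 0, 0, 0.034, -0.036, 0, 0.8]
    - [0, 0, 0, 0.034, -0.036, 0, 0.8]

```text
time: 22.03
tool_pos: [0.5315, 0.2859, 0.1685]
tcp_rot: [2.224, 2.219, 0.002]
wrist_force: [0.6, 0.3, -0.1]
width: 0.798
grip_force: 0.0
```

Call:
drive_tool:
  rows:
    - [0, 0, 0, 0.034, -0.036, 0, 0.8]
    - [0, 0, 0, 0, 0, 0, 0.8]
    - [0, 0, 0, 0, 0, 0, 0.8]
    - [0, 0, 0, 0, 0, 0, 0.8]

```text
time: 22.37
tool_pos: [0.5024, 0.3141, 0.1682]
tcp_rot: [2.22, 2.222, 0.001]
wrist_force: [-0.9, -0.5, -1.1]
width: 0.8
grip_force: 0.0
```

```bash
python3 - <<'E'
from h import *
p=read_camera("top");a=cv2.resize(p["color"][120:250,160:400],(720,390),interpolation=cv2.INTER_CUBIC)
s=read_camera("scene");b=s["color"][150:280,190:390]
save({"color":a},"pics/t3.png");save({"color":cv2.resize(b,(800,520),interpolation=cv2.INTER_CUBIC)},"pics/s3.png")
print([ (status.read_state()[k]).round(4) for k in("tool_pos","tcp_rot")])
E
```

```text
[array([0.5032, 0.3132, 0.1681]), array([2.2227e+00, 2.2194e+00, 5.0000e-04])]
```

View pics/s3.png

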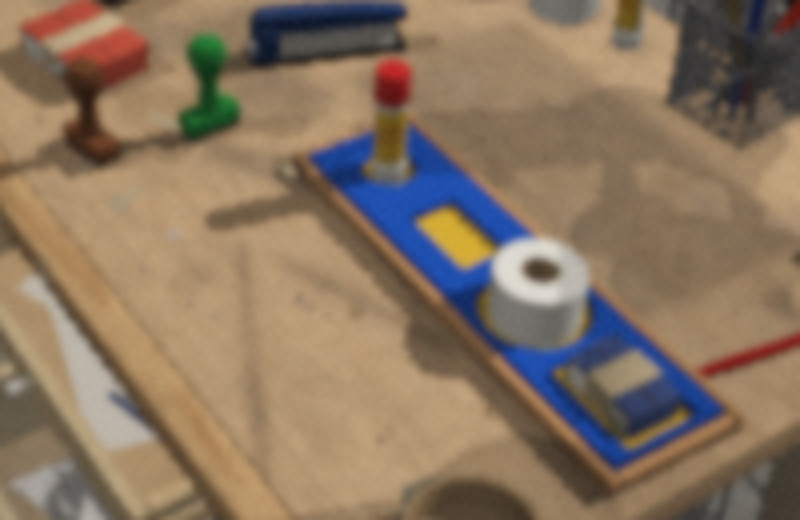

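The scene view shows the glue stick upright in the small round nest (388,165), with the roll and the carton flat in theirs. The stamp (90,110) and the green one (208,85) haven't moved. Next is the stamp.

Call:
drive_tool:
  rows:
    - [0, 0, 0, 0.012, -0.013, 0, 0.65]
    - [0, 0, 0, 0.011, -0.013, 0, 0.65]
    - [0, 0, -6.5, 0, 0, 0.02, 0.65]
    - [0, 0, 0, 0, 0, 0.02, 0.65]
    - [0, 0, 0, 0, 0, 0.01, 0.65]
    - [0, 0, 0, 0, 0, 0, 0.65]
    - [0, 0, 0, 0, 0, 0, 0.65]
    - [0, 0, 0, 0, 0, 0, 0.65]

```text
time: 23.13
tool_pos: [0.4774, 0.3368, 0.1188]
tcp_rot: [2.094, 2.342, 0.002]
wrist_force: [0.7, 0.8, 0.1]
width: 0.648
grip_force: 0.0
```

Call:
drive_tool:
  rows:
    - [0, 0, 0, 0, 0, 0, 0.65]
    - [0, 0, 0, 0, 0, 0, 0.65]

```text
time: 23.3
tool_pos: [0.4772, 0.3374, 0.1193]
tcp_rot: [2.093, 2.342, 0.003]
wrist_force: [1.1, 0.1, -0.1]
width: 0.651
grip_force: 0.0
```

Down 71 mm to z ≈ 0.048.

Call:
drive_tool:
  rows:
    - [0, 0, 0, -0.001, 0, 0.012, 0.65]
    - [0, 0, 0, 0, 0, 0.015, 0.65]
    - [0, 0, 0, 0, 0, 0.015, 0.65]
    - [0, 0, 0, 0, 0, 0.015, 0.65]
    - [0, 0, 0, 0, 0, 0.01, 0.65]
    - [0, 0, 0, 0, 0, 0.004, 0.65]
    - [0, 0, 0, 0, 0, 0, 0.65]
    - [0, 0, 0, 0, 0, 0, 0.65]

```text
time: 23.97
tool_pos: [0.4765, 0.3361, 0.0471]
tcp_rot: [2.092, 2.343, 0.0]
wrist_force: [0.6, 0.1, 0.3]
width: 0.648
grip_force: 0.0
```

Call:
drive_tool:
  rows:
    - [0, 0, 0, 0, 0, 0, 0.65]
    - [0, 0, 0, 0, 0, 0, 0.65]
    - [0, 0, 0, 0, 0, 0, 0.65]

```text
time: 24.22
tool_pos: [0.477, 0.3364, 0.0479]
tcp_rot: [2.092, 2.343, 0.003]
wrist_force: [-0.2, -0.4, -0.2]
width: 0.651
grip_force: 0.0
```

Call:
drive_tool:
  rows:
    - [0, 0, 0, 0, 0, 0, 0.5]
    - [0, 0, 0, 0, 0, 0, 0.4]
    - [0, 0, 0, 0, 0, 0, 0.3]
    - [0, 0, 0, 0, 0, 0, 0]
    - [0, 0, 0, 0, 0, 0, 0]
    - [0, 0, 0, 0, 0, 0, 0]
    - [0, 0, 0, 0, 0, 0, 0]
    - [0, 0, 0, 0, 0, 0, 0]

```text
time: 24.88
tool_pos: [0.4769, 0.3363, 0.0475]
tcp_rot: [2.092, 2.343, 0.002]
wrist_force: [1.8, -0.4, 4.1]
width: 0.329
grip_force: 39.6
```

Call:
drive_tool:
  rows:
    - [0, 0, 0, 0, 0, -0.015, 0]
    - [0, 0, 0, 0, 0, -0.025, 0]
    - [0, 0, 0, 0, 0, -0.03, 0]
    - [0, 0, 0, 0, 0, -0.03, 0]
    - [0, 0, 0, 0, 0, -0.03, 0]
    - [0, 0, 4, 0, 0, -0.01, 0]
    - [0, 0, 4.5, 0, 0, 0, 0]
    - [0, 0, 0, 0, 0, 0, 0]

```text
time: 25.55
tool_pos: [0.4763, 0.3362, 0.1877]
tcp_rot: [2.262, 2.18, 0.002]
wrist_force: [-0.3, -0.6, -0.7]
width: 0.332
grip_force: 39.4
```

Call:
drive_tool:
  rows:
    - [0, 0, 0, -0.02, 0.015, 0, 0]
    - [0, 0, 0, -0.032, 0.024, 0, 0]
    - [0, 0, 0, -0.032, 0.024, 0, 0]
    - [0, 0, 0, -0.032, 0.024, 0, 0]
    - [0, 0, 0, -0.032, 0.024, 0, 0]
    - [0, 0, 0, -0.032, 0.024, 0, 0]
    - [0, 0, 0, -0.032, 0.024, 0, 0]
    - [0, 0, 0, -0.026, 0.018, 0, 0]

```text
time: 26.22
tool_pos: [0.6449, 0.0892, 0.1849]
tcp_rot: [-2.258, -2.183, 0.004]
wrist_force: [0.6, 0.4, -1.0]
width: 0.33
grip_force: 39.5
```

Call:
drive_tool:
  rows:
    - [0, 0, 0, 0, 0, 0, 0]
    - [0, 0, 0, 0, 0, 0, 0]
    - [0, 0, 0, 0, 0, 0, 0]
    - [0, 0, 0, 0, 0, 0, 0]
    - [0, 0, 0, 0, 0, 0, 0]

```text
time: 26.63
tool_pos: [0.6437, 0.0932, 0.1864]
tcp_rot: [-2.257, -2.184, 0.001]
wrist_force: [0.2, 0.2, -0.1]
width: 0.33
grip_force: 39.5
```

```bash
python3 - <<'E'
from h import *
s=read_camera("scene");b=s["color"][90:260,200:400]
save({"color":cv2.resize(b,(700,595),interpolation=cv2.INTER_CUBIC)},"pics/s4.png")
E
```

```text
(no output)
```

View pics/s4.png

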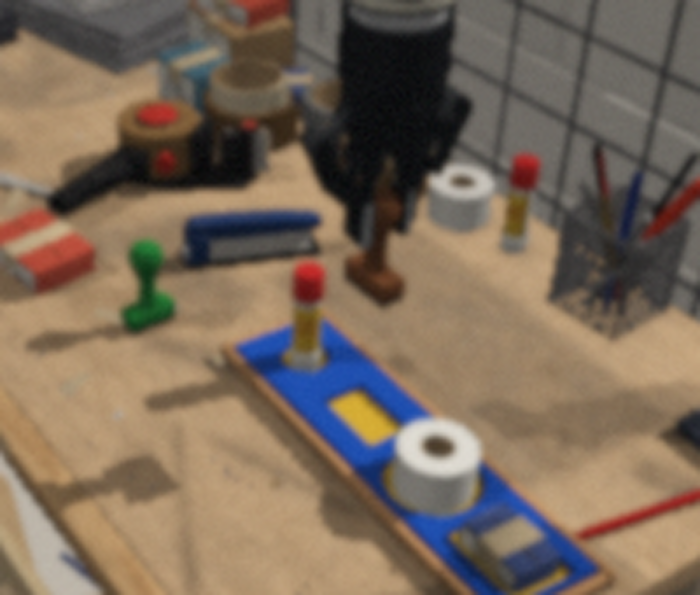

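The stamp hangs upright (385,235) and lies in line with its nest (365,415), so I lower it.

Call:
drive_tool:
  rows:
    - [0, 0, 0, -0.001, 0.002, 0.015, 0]
    - [0, 0, 0, 0, 0, 0.02, 0]
    - [0, 0, 0, 0, 0, 0.02, 0]
    - [0, 0, 0, 0, 0, 0.02, 0]
    - [0, 0, 0, 0, 0, 0.015, 0]
    - [0, 0, 0, 0, 0, 0.01, 0]
    - [0, 0, 0, 0, 0, 0, 0]
    - [0, 0, 0, 0, 0, 0, 0]

```text
time: 27.35
tool_pos: [0.6463, 0.0914, 0.0867]
tcp_rot: [-2.259, -2.183, 0.001]
wrist_force: [0.1, 0.6, -0.2]
width: 0.334
grip_force: 39.5
```

Call:
drive_tool:
  rows:
    - [0, 0, 0, 0, 0, 0, 0]
    - [0, 0, 0, 0, 0, 0, 0]
    - [0, 0, 0, 0, 0, 0, 0]

```text
time: 27.6
tool_pos: [0.6478, 0.091, 0.0886]
tcp_rot: [2.259, 2.181, 0.003]
wrist_force: [-0.6, 0.1, -0.7]
width: 0.332
grip_force: 39.5
```

Call:
drive_tool:
  rows:
    - [0, 0, 0, 0.001, -0.002, 0.008, 0]
    - [0, 0, 0, 0, 0, 0.008, 0]
    - [0, 0, 0, 0, 0, 0.008, 0]
    - [0, 0, 0, 0, 0, 0.004, 0]
    - [0, 0, 0, 0, 0, 0, 0]
    - [0, 0, 0, 0, 0, 0, 0]
    - [0, 0, 0, 0, 0, 0, 0]
    - [0, 0, 0, 0, 0, 0, 0]

```text
time: 28.27
tool_pos: [0.645, 0.0919, 0.0591]
tcp_rot: [2.26, 2.182, 0.0]
wrist_force: [0.2, -0.8, 0.1]
width: 0.332
grip_force: 39.9
```

Call:
drive_tool:
  rows:
    - [0, 0, 0, 0, 0, 0.0015, 0]
    - [0, 0, 0, 0, 0, 0, 0]
    - [0, 0, 0, 0, 0, 0, 0]
    - [0, 0, 0, 0, 0, 0, 0]

```text
time: 28.6
tool_pos: [0.6448, 0.0919, 0.0575]
tcp_rot: [2.26, 2.182, 0.0]
wrist_force: [0.1, 0.4, 0.9]
width: 0.331
grip_force: 39.9
```

Call:
drive_tool:
  rows:
    - [0, 0, 0, 0, 0, 0.001, 0]
    - [0, 0, 0, 0, 0, 0, 0]
    - [0, 0, 0, 0, 0, 0, 0.38]
    - [0, 0, 0, 0, 0, 0, 0.45]
    - [0, 0, 0, 0, 0, 0, 0.6]
    - [0, 0, 0, 0, 0, 0, 0.75]
    - [0, 0, 0, 0, 0, 0, 0.75]
    - [0, 0, 0, 0, 0, 0, 0.75]

```text
time: 29.27
tool_pos: [0.6448, 0.0919, 0.0565]
tcp_rot: [-2.26, -2.182, 0.0]
wrist_force: [-0.1, -0.3, 0.8]
width: 0.752
grip_force: 0.0
```

Call:
drive_tool:
  rows:
    - [0, 0, 0, 0, 0, -0.02, 0.75]
    - [0, 0, 0, 0, 0, -0.035, 0.75]
    - [0, 0, 0, 0, 0, -0.035, 0.75]
    - [0, 0, 0, 0, 0, -0.035, 0.75]
    - [0, 0, 0, 0.02, -0.03, 0, 0.75]
    - [0, 0, 0, 0.035, -0.035, 0, 0.75]
    - [0, 0, 0, 0.035, -0.035, 0, 0.75]
    - [0, 0, 0, 0.035, -0.03, 0, 0.75]

```text
time: 29.93
tool_pos: [0.5314, 0.2069, 0.1819]
tcp_rot: [2.262, 2.18, 0.001]
wrist_force: [0.6, -0.1, 0.1]
width: 0.753
grip_force: 0.0
```

Call:
drive_tool:
  rows:
    - [0, 0, 0, 0.035, 0, 0, 0.75]
    - [0, 0, 0, 0.035, 0, 0, 0.75]
    - [0, 0, 0, 0.035, 0, 0, 0.75]
    - [0, 0, 0, 0, 0, 0, 0.75]
    - [0, 0, 0, 0, 0, 0, 0.75]
    - [0, 0, 0, 0, 0, 0, 0.75]

```text
time: 30.43
tool_pos: [0.5361, 0.3112, 0.1812]
tcp_rot: [2.259, 2.183, -0.002]
wrist_force: [-0.0, -0.5, -0.4]
width: 0.752
grip_force: 0.0
```

```bash
python3 - <<'E'
from h import *
p=read_camera("top");a=cv2.resize(p["color"][130:250,125:405],(700,300),interpolation=cv2.INTER_CUBIC)
s=read_camera("scene");b=cv2.resize(s["color"][150:320,190:390],(353,300),interpolation=cv2.INTER_CUBIC)
save({"color":np.vstack([a,np.hstack([b,np.zeros((300,347,3),np.uint8)])])},"pics/f.png")
E
```

```text
(no output)
```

View pics/f.png

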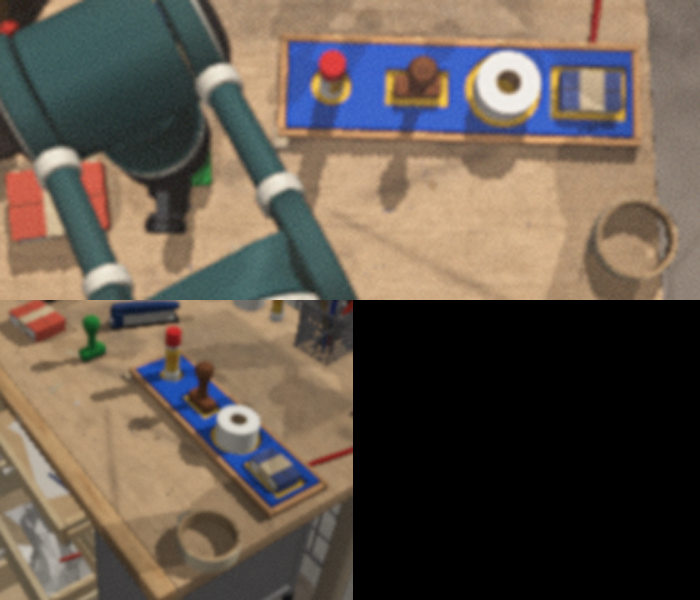

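The picture shows all four parts upright in their nests: glue (331,80), stamp (420,80), roll (506,85) and carton (590,90). The tape and the red carton haven't moved, and the gripper is clear of everything. I'm handing in.

```bash
python3 -c "
from h import *
print(workorder.finish_job())"
```

```text
the job is handed in; nothing more can be done
None
```

The job is handed in at about 30 s: the label roll, staple carton, glue stick and stamp were set upright in their matching nests in that order, and the tape and red carton stayed where they were, all seen in the last camera pictures; the judge's result was not shown.

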